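# Tare a tray on the bench scale and weigh the parts of a choke

### The job

Weigh the parts for one choke: slide the empty tray, without lifting it, from the loading board fully and squarely onto the scale's steel pan, let go of it and tare the scale by pressing the round key fully down. Then set the closed core (flat) and the short wire spool (upright) gently side by side on the tray's floor, let go, and press the square key fully down to record the weight, once both are in. Do not overload the scale, press no key at the wrong time, and leave the open core and the tall spool where they are.

Things in the scene. Friction and masses are not known exactly. Their poses are not given: they have to be found in the camera images.
- scale: Fixed unit: a plywood loading board and, beside it on +y, a grey bench scale with a steel pan on top and a key strip on the robot's side. Origin on the table under the seam of board and pan; x points away from the robot, y from the board to the pan. Turned up to 0.2 rad. The key strip (x -186..-121, y -10..200 mm, 30 mm high) holds the round key, the square key and a black display.
- board_mid (a point): Centre of the loading board's top, 52 mm above the table, at y -100 mm of the scale; axes as the scale's. Board 240 (x) x 185 (y) mm, flat, no rims. A 10 mm gap parts it from the pan.
- pan_mid (a point): Centre of the pan's flat top, at x 0, y 92 mm of the scale; axes as the scale's. Pan 240 (x) x 180 (y) mm, level with the board or up to 1 mm lower while empty, with a lip standing 4 mm above it at its far +y end only. Moves down with the pan.
- pan (a joint): How far the pan has sunk, m: 0 at its upper stop, 0.0006 empty, growing 0.25 mm per newton of load (4000 N/m, damped); overloaded above 0.009 (about 36 N, its own weight of 2.5 N included); lower stop at 0.012.
- tare (a joint): Travel of the round key (tare), m: 0 up, 0.006 fully down; springs back; about 5 N fully down.
- tare_top (a point): Centre of the top face of the round grey tare key, 32 mm across, 52 mm above the table, at x -150, y 22 mm of the scale; stands 10 mm out of a round black collar 48 mm across; pressed straight down.
- record (a joint): Travel of the square key (record), m: 0 up, 0.006 fully down; springs back; about 5 N fully down.
- record_top (a point): Centre of the top face of the square grey record key, 30 x 30 mm, 52 mm above the table, at x -150, y 100 mm of the scale; stands 10 mm out of a square black collar 42 mm wide; pressed straight down.
- tray: Open grey plastic tray, empty at the start, lying on the loading board: 180 (its x) x 130 (its y) x 35 mm high, walls 4 mm, floor 4 mm (inner floor 172 x 122 mm), about 0.25 kg. Origin at the centre of its underside, z up.
- core: Closed laminated transformer core of dark steel, lying flat: 76 (its x) x 54 (its y) x 30 mm high rectangle with two windows through it from top to bottom. About 0.45 kg. Origin at the centre of its underside, z up. To be weighed.
- spool: Short wire spool, standing: black flanges 56 mm across, copper winding nearly as wide, 62 mm high. About 0.4 kg. Origin at the centre of its underside, z up. To be weighed.
- open_core: Open E-shaped lamination stack of the same dark steel, 76 x 41 x 30 mm high (three legs, no bar on one side). Origin on its underside. Leave alone.
- tall_spool: Tall slim wire spool, 48 mm across and 100 mm high. Origin at the centre of its underside. Leave alone.
Not all that is in view belongs to the job. What is shaped like the core but blue or white is not meant. Several things have the shape of the tray; the one meant has the colours described above.

How it is judged (in metres and radians):
On the way, in this order (a step that is already met when the one before it is completed fails the run):
1. the empty tray lies wholly and squarely on the pan, at rest and not touched (x of tray in the frame of pan_mid between -0.034 and 0.034 m and y of tray in the frame of pan_mid between -0.022 and 0.024 m and z of tray in the frame of pan_mid between -0.004 and 0.004 m and angle between the x axis of tray and the x axis of pan_mid, either way round below 0.15 rad and contact force between each of the arm, the fingers and tray below 0.1 N and linear speed of tray below 0.02 m/s), for 0.2 s.
2. the round key is pressed down while the tray stands untouched and empty on the pan (x of tray in the frame of pan_mid between -0.034 and 0.034 m and y of tray in the frame of pan_mid between -0.022 and 0.024 m and z of tray in the frame of pan_mid between -0.004 and 0.004 m and angle between the x axis of tray and the x axis of pan_mid, either way round below 0.15 rad and contact force between each of the arm, the fingers and tray below 0.1 N and value of joint tare above 0.004 m), for 0.05 s.
3. the first of the two parts lies in the tray (((x of core in the frame of tray between -0.075 and 0.075 m and y of core in the frame of tray between -0.055 and 0.055 m and z of core in the frame of tray between -0.003 and 0.01 m and angle between core's own z axis and vertical below 0.15 rad) or (x of spool in the frame of tray between -0.075 and 0.075 m and y of spool in the frame of tray between -0.055 and 0.055 m and z of spool in the frame of tray between -0.003 and 0.01 m and angle between spool's own z axis and vertical below 0.15 rad))), for 0.1 s.
4. both parts lie in the tray on the pan, let go (all of step 1 and x of core in the frame of tray between -0.075 and 0.075 m and y of core in the frame of tray between -0.055 and 0.055 m and z of core in the frame of tray between -0.003 and 0.01 m and angle between each of core, spool's own z axis and vertical below 0.15 rad and x of spool in the frame of tray between -0.075 and 0.075 m and y of spool in the frame of tray between -0.055 and 0.055 m and z of spool in the frame of tray between -0.003 and 0.01 m and contact force between each of the fingers, the arm and core below 0.1 N and contact force between each of the fingers, the arm and spool below 0.1 N and linear speed of each of core, spool below 0.02 m/s), for 0.2 s.
5. the square key is pressed down while both parts lie untouched in the tray (x of tray in the frame of pan_mid between -0.034 and 0.034 m and y of tray in the frame of pan_mid between -0.022 and 0.024 m and z of tray in the frame of pan_mid between -0.004 and 0.004 m and angle between the x axis of tray and the x axis of pan_mid, either way round below 0.15 rad and x of core in the frame of tray between -0.075 and 0.075 m and y of core in the frame of tray between -0.055 and 0.055 m and z of core in the frame of tray between -0.003 and 0.01 m and angle between each of core, spool's own z axis and vertical below 0.15 rad and x of spool in the frame of tray between -0.075 and 0.075 m and y of spool in the frame of tray between -0.055 and 0.055 m and z of spool in the frame of tray between -0.003 and 0.01 m and contact force between each of the fingers, the arm and core below 0.1 N and contact force between each of the fingers, the arm and spool below 0.1 N and contact force between each of the arm, the fingers and tray below 0.1 N and value of joint record above 0.004 m), for 0.05 s.
At the end, for the whole second after the job is handed in: Tray on the pan (centre within 34 mm of the pan's in the scale's x, -22 to +24 mm in y, turned under 0.15 rad), core flat and short spool upright on its floor (tilt under 0.15 rad, undersides within 10 mm of the tray's), all released and at rest, both keys up (all of step 4 and value of joint each of tare, record below 0.0015 m); the robot touches nothing.
It fails at once if the tray is lifted or tipped (height (world z) of tray above 0.075 m or angle between tray's own z axis and vertical above 0.2 rad).
It fails at once if the tare key is pressed with a part in the tray (value of joint tare above 0.003 m and ((x of core in the frame of tray between -0.09 and 0.09 m and y of core in the frame of tray between -0.065 and 0.065 m and z of core in the frame of tray between -0.01 and 0.03 m) or (x of spool in the frame of tray between -0.09 and 0.09 m and y of spool in the frame of tray between -0.065 and 0.065 m and z of spool in the frame of tray between -0.01 and 0.03 m))).
It fails at once if the record key is pressed before both parts lie in the tray (value of joint record above 0.003 m and not ((x of core in the frame of tray between -0.075 and 0.075 m and y of core in the frame of tray between -0.055 and 0.055 m and z of core in the frame of tray between -0.003 and 0.01 m and angle between core's own z axis and vertical below 0.15 rad) and (x of spool in the frame of tray between -0.075 and 0.075 m and y of spool in the frame of tray between -0.055 and 0.055 m and z of spool in the frame of tray between -0.003 and 0.01 m and angle between spool's own z axis and vertical below 0.15 rad))).
It fails at once if the scale is overloaded: its pan sinks more than 9 mm (value of joint pan above 0.009 m).
It fails at once if the open core or the tall spool is moved more than 30 mm or tipped over (distance of any of open_core, tall_spool from where it was at the start of the episode above 0.03 m or angle between any of open_core, tall_spool's own z axis and vertical above 0.5 rad).
It also fails if it takes over 72 s, if anything falls off the work surface, if the arm or the gripper's body presses on something with over 40 N, if the wrist force passes 120 N, or if a joint passes its speed limit or range.

### The arm

A 6-joint arm with a two-finger parallel gripper is mounted at the origin on the work surface. World frame = base frame: x ahead of the robot, y to its left, z up, the work surface at z = 0. Lengths are in m, angles in degrees, forces in N, time in s.
With the tool pointing down it reaches from about 0.4 to 0.825 m from the base axis. Payload 7 kg.
Tool frame: the origin (TCP) lies at the very end of the fingers, on their centre line; the grasp point (between the pads) lies 19 mm behind it; z points along the fingers, y is the line along which they close (so a half turn about z gives the same grasp; the last joint's range is limited). The gripper opens to 88 mm and grips with 3 to 60 N. Pads are 19 mm wide; open, the fingers measure 130 mm over their backs; the gripper's body (78 mm by 193 mm) begins 47 mm behind the grasp point.
Start: joints at [-55.457, 20.546, 0.682, 0, -70.136, -16.507], TCP at [0.209, -0.642, 0.227] pointing down, gripper open.
Joint ranges: [-176.03, 176.03], [-82.01, 121.73], [-58.28, 71.71], [-173.87, 95.51], [-174.79, -0.11], [-173.66, 173.66]. Speed limits (degrees/s): [136.94, 136.94, 172.46, 180, 180, 180].

### API

Orientations are given as [roll, pitch, yaw] about the fixed x, y, z axes, in that order (R = Rz(yaw) Ry(pitch) Rx(roll)).
In Python, from plant import r gives the robot as it stands. The module is installed in compiled form; this text tells all that it offers.
- The arm moves only by the tool jog_arm, never from a script. Its arguments are lists of equal length, an entry for each row: "travel": the shift along the tool's x, y, z each as a share of 50 cm, from -1 to 1, a list of three; "dr": the turn, a rotation vector about the tool's x, y, z each as a share of 360 degrees, from -1 to 1, a list of three; "claw": the opening, from 0 (shut) to 1 (fully open). A call has exactly 10 rows; each row is the pose to reach, as a shift and turn from the pose commanded when the call began, along the tool's axes at that moment, turning the shorter way round; what a row does not reach only later rows make up. A row lasts 1/8 s, in which the tool goes at most 62.5 mm and 10.7 degrees, less where a joint would pass 70% of its speed; a pose out of reach is approached as far as the arm can. A call with a number of a shift or a turn outside -1 to 1 is refused whole. A call with a gripper value outside its range is refused whole. The fingers move at their own pace and stop on an object; "newtons" is the grip in N (left out, the last holds). Time passes only in rows, so rows that repeat a pose let the fingers close, or fill a call up. It gives the time, the measured TCP pose, the force, the opening and the grip force at its end, in the units of the state.
- r.get_state(): the state, without advancing time (a new reading comes with each control period).
- r.capture(name): name is "side" or "top"; returns a dict with "pixels" (400x640x3 uint8, red, green, blue), "range_z" (400x640 float32, m along the optical axis (not along the pixel's ray), 0 where there is no reading), "fx", "fy", "cx", "cy" (pixels), "position" and "attitude" of the camera in the world. Camera axes: x right, y up, looking along -z (the intrinsics and any distortion apply to the point x, -y, -z); pixel columns grow to the right and rows downward; lengths in m; the calibration is good to about 2 mm. A picture is of the moment at which its call begins.
- r.close_job(): hands the job in; it is judged then, once.
Trained networks look in the newest picture that a camera, given by its name, has taken for a name from the list of things; names that differ only in an ending like _2 or _b are one class to them, and where a whole thing is asked for, a point or a joint stands for the part that bears it (a point fixed in the world has none). Each returns a list of dicts, best first, with "conf" (0 to 1); they miss things now and then, are a little off and sometimes report something else, mostly with a low value. They report only what shows in the picture. A call takes as long as a camera call. They do not tell look-alikes from the thing itself.
- r.boxes_of(name, camera): "extent" ([left, top, right, bottom] in pixels, round what is visible of it).
- r.regions_of(name, camera): "pixels" (400x640 bool, what is visible of it) and "extent" ([left, top, right, bottom] in pixels, round what is visible of it).
- r.tip_of(name, camera): "at" ([column, row] in pixels: a listed point, or the origin of a listed thing).
The state is a dict: "time_s": time; "joints": joint angles; "qd": joint speeds; "joint_torque": joint torques, N m; "tcp_pos": TCP position; "eef_rot": TCP orientation; "contact_force": force on the tool from outside, world axes, zero at the start; "moment": the same for the moment, N m; "gripper_width": finger opening in m; "gripper_force": force on a finger pad.
Only numpy, scipy, OpenCV 4.12 (cv2) and the standard library are available. Lean on these libraries where they do the work, as an engineer would, in place of code of your own. Each camera call takes 0.05 s, during which the arm holds its last target. There are 200 camera calls.

## Working session

There is one attempt and no reset: what is moved stays moved. The work goes in short steps, Python scripts to look and compute and a tool call to move; the robot and the scene stay as the last step left them, time stands still between calls to the robot, and variables do not carry over. Pictures are saved under pics/ and viewed, at most 10 in all, crops included, and the job is handed in when it is done.

Besides the shell and the picture viewer there is one more tool, called after ">>>" as name(argument=value, ...), one argument or row to a line, values as JSON. jog_arm: Moves the arm, as the interface text tells. Its arguments: {"type":"object","properties":{"travel":{"type":"array"},"dr":{"type":"array"},"claw":{"type":"array"},"newtons":{"type":"number"}},"required":["travel","dr","claw"]}

```bash
mkdir -p pics; cat > h.py <<'E'
import numpy as np, cv2
from plant import r
from scipy.spatial.transform import Rotation as Ro
def att(a):
    a=np.array(a,float)
    if a.shape==(3,3): return a
    if a.size==3: return Ro.from_euler('xyz',a,degrees=True).as_matrix()
    return Ro.from_quat(a).as_matrix()
def cloud(c):
    R=att(c['attitude']); h,w=c['range_z'].shape
    u,v=np.meshgrid(np.arange(w),np.arange(h)); z=c['range_z']
    p=np.stack([(u-c['cx'])/c['fx']*z,-(v-c['cy'])/c['fy']*z,-z],-1)
    return p@R.T+np.array(c['position'])
def save(c,n): cv2.imwrite('pics/'+n,c['pixels'][:,:,::-1])
E
python3 - <<'E'
from h import *
print(r.get_state())
for n in('top','side'):
    c=r.capture(n); save(c,n+'0.png'); print(n,{k:v for k,v in c.items() if k not in('pixels','range_z')})
    P=cloud(c)
    for t in('scale','tray','core','spool','open_core','tall_spool'):
        for d in r.regions_of(t,n)[:4]:
            m=d['pixels']&(c['range_z']>0); q=P[m]
            print(t,round(d['conf'],2),np.round(d['extent']),np.round(np.median(q,0),3),'zmax',np.round(np.percentile(q[:,2],95),3),c['pixels'][m].mean(0).round())
    for t in('tare_top','record_top','pan_mid','board_mid'):
        for d in r.tip_of(t,n)[:2]:
            a=np.round(d['at']).astype(int); print(t,round(d['conf'],2),a,P[a[1],a[0]].round(3))
E
```

```text
{'time_s': 0.0, 'joints': array([-5.54556694e+01,  2.05921028e+01,  6.32756753e-01, -2.09849204e-02,
       -7.01361219e+01, -1.65074570e+01]), 'qd': array([ 0.07689424, -0.03741695,  0.02035709, -0.04190798, -0.03884986,
       -0.05004749]), 'joint_torque': array([-5.38078948e-04, -5.82715917e+01,  2.93045139e+01,  6.99713096e+00,
        6.86232830e-03, -1.04515620e-04]), 'tcp_pos': array([ 0.20882566, -0.64135601,  0.22560471]), 'eef_rot': array([ 1.79902861e+02, -8.21513466e-03, -1.61970266e+02]), 'contact_force': array([ 0.46449495, -0.48736603, -0.58769775]), 'moment': array([0.04683794, 0.00832316, 0.03759631]), 'gripper_force': 0.0, 'gripper_width': 0.08770349727411962}
top {'fx': 381.5294800720191, 'fy': 381.5294800720191, 'cx': 318.75819910700653, 'cy': 205.1583193733077, 'position': array([ 0.364455  , -0.028839  ,  1.17226662]), 'attitude': array([  5.71795026,  -0.32522254, -90.88001961])}
scale 0.83 [233. 123. 371. 227.] [0.573 0.071 0.051] zmax 0.055 [128. 128. 112.]
scale 0.19 [261. 206. 272. 218.] [0.465 0.119 0.052] zmax 0.055 [97. 93. 85.]
tray 0.86 [315. 134. 365
[... 820 characters left out ...]
095 0.049]
board_mid 0.7 [267 209] [0.467 0.116 0.052]
side {'fx': 437.19063356115396, 'fy': 437.19063356115396, 'cx': 320.62926294898097, 'cy': 209.39080631632464, 'position': array([ 0.11965863, -0.91258957,  1.12455943]), 'attitude': array([ 41.4175235 ,   0.63540295, -22.00569388])}
scale 0.76 [298. 149. 379. 222.] [0.695 0.104 0.048] zmax 0.055 [178. 168. 161.]
tray 0.73 [358. 311. 437. 397.] [ 0.473 -0.544  0.004] zmax 0.034 [127.  75. 135.]
core 0.54 [241. 159. 258. 174.] [0.301 0.279 0.025] zmax 0.031 [ 69.  87. 145.]
spool 0.55 [354. 302. 366. 315.] [ 0.436 -0.383  0.018] zmax 0.049 [99. 67. 51.]
open_core 0.86 [390. 278. 417. 296.] [ 0.58  -0.373  0.027] zmax 0.032 [114. 103.  89.]
```

View pics/top0.png

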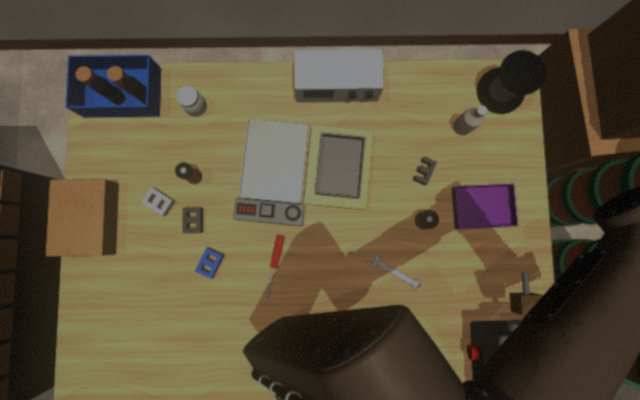

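View pics/side0.png

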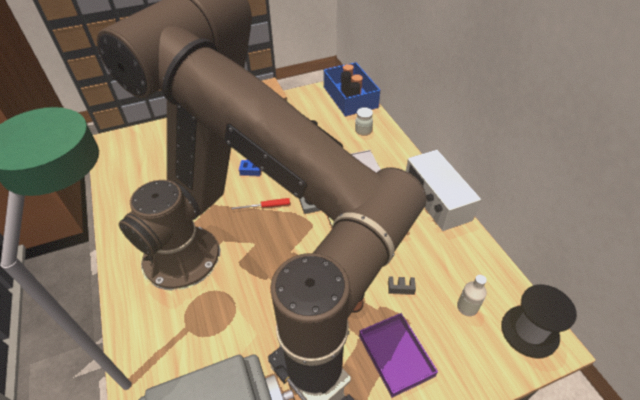

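```bash
cat >> h.py <<'E'
def rect(p):
    """p: Nx2 m -> centre, long, short, yaw(deg) of long side"""
    (c,(w,h),a)=cv2.minAreaRect((p*1000).astype(np.float32))
    if w<h: w,h,a=h,w,a+90
    return np.round(np.array(c)/1000,4),round(w),round(h),round((a+90)%180-90,1)
def trim(q,k=0.02):
    from scipy.spatial import cKDTree
    n=cKDTree(q[:,:2]).query_ball_point(q[:,:2],0.008,return_length=True)
    return q[n>0.3*np.median(n)]
def sel(P,z0,z1,x0,x1,y0,y1):
    m=(P[...,2]>z0)&(P[...,2]<z1)&(P[...,0]>x0)&(P[...,0]<x1)&(P[...,1]>y0)&(P[...,1]<y1)
    return P[m]
E
python3 - <<'E'
from h import *
c=r.capture('top'); P=cloud(c)
print('unit',rect(trim(sel(P,.045,.06,.5,.8,-.25,.25))[:,:2]))
print('pan+board z',np.median(sel(P,.04,.06,.55,.65,.03,.12)[:,2]), np.median(sel(P,.04,.07,.5,.7,-.18,-.16)[:,2]))
print('tray rim',rect(trim(sel(P,.078,.095,.45,.8,-.25,.05))[:,:2]))
print('keys',rect(sel(P,.045,.058,.42,.49,.02,.07)[:,:2]),rect(sel(P,.045,.058,.42,.49,.09,.14)[:,:2]))
hs=sel(P,.045,.058,.42,.49,.02,.07).mean(0),sel(P,.045,.058,.42,.49,.09,.14).mean(0);print(hs)
print('core',rect(trim(sel(P,.022,.036,.38,.5,.29,.40))[:,:2]))
q=sel(P,.055,.072,.37,.5,-.42,-.29);print('spool',q.mean(0),(q.max(0)+q.min(0))/2,np.ptp(q,axis=0))
print(r.get_state()['tcp_pos'])
E
```

```text
unit (array([ 6.034e-01, -4.000e-04]), 380, 240, 83.9)
pan+board z 0.05130524867624797 0.052460350664323974
tray rim (array([ 0.6539, -0.1094]), 314, 135, -9.0)
keys (array([0.4667, 0.0398]), 49, 33, -6.0) (array([0.4631, 0.1198]), 41, 33, 4.6)
(array([0.46091901, 0.04057665, 0.05148627]), array([0.46453653, 0.11905053, 0.05159448]))
core (array([0.4403, 0.3468]), 75, 56, 1.6)
spool [ 0.42985403 -0.35664615  0.06170746] [ 0.43025072 -0.35649221  0.06155285] [0.05298794 0.05641585 0.0117583 ]
[ 0.20897207 -0.64182362  0.22660613]
```

```bash
cat >> h.py <<'E'
A=np.radians(-6.1); RS=np.array([[np.cos(A),-np.sin(A)],[np.sin(A),np.cos(A)]]); OS=np.array([.6039,.0046])
def toS(p): return (np.asarray(p)[...,:2]-OS)@RS
def toW(p): return np.asarray(p)@RS.T+OS
def tray(P):
    q=trim(sel(P,.078,.095,.45,.715,-.25,.25)); return rect(toS(q))
E
python3 - <<'E'
from h import *
c=r.capture('top'); P=cloud(c)
print('tray in scale',tray(P))
for y in(-.172,-.20,-.25,.0,.027): print(y,toW([0,y]))
s=r.get_state();print(s['eef_rot'],s['tcp_pos'])
E
```

```text
tray in scale (array([-0.0023, -0.1053]), 181, 130, -0.5)
-0.172 [ 0.58562258 -0.16642613]
-0.2 [ 0.58264719 -0.19426759]
-0.25 [ 0.57733398 -0.24398449]
0.0 [0.6039 0.0046]
0.027 [0.60676913 0.03144712]
[ 1.79999029e+02 -9.64201071e-04 -1.61966651e+02] [ 0.20893548 -0.64182466  0.22656069]
```

```bash
cat > mv.py <<'E'
import sys
from h import *
def go(pos,yaw,frm=None):
    """share numbers from current pose (or frm=(pos,yaw)) to world pos, yaw (tool down)"""
    if frm is None:
        s=r.get_state(); frm=(s['tcp_pos'],s['eef_rot'][2])
    R=Ro.from_euler('xyz',[180,0,frm[1]],degrees=True).as_matrix()
    d=R.T@(np.array(pos)-frm[0]); a=(yaw-frm[1]+180)%360-180
    print('travel',np.round(d/.5,4),'dr_z',round(-a/360,4))
E
python3 - <<'E'
from mv import *
p=toW([-.002,-.225]); go([*p,.12],-96.1); print(p)
E
```

```text
travel [-0.9637  0.5758  0.2131] dr_z -0.183
[ 0.57800191 -0.21891351]
```

>>> jog_arm(
  travel=[
    [-0.964, 0.576, 0.213],
    [-0.964, 0.576, 0.213],
    [-0.964, 0.576, 0.213],
    [-0.964, 0.576, 0.213],
    [-0.964, 0.576, 0.213],
    [-0.964, 0.576, 0.213],
    [-0.964, 0.576, 0.213],
    [-0.964, 0.576, 0.213],
    [-0.964, 0.576, 0.213],
    [-0.964, 0.576, 0.213],
  ],
  dr=[
    [0, 0, -0.183],
    [0, 0, -0.183],
    [0, 0, -0.183],
    [0, 0, -0.183],
    [0, 0, -0.183],
    [0, 0, -0.183],
    [0, 0, -0.183],
    [0, 0, -0.183],
    [0, 0, -0.183],
    [0, 0, -0.183],
  ],
  claw=[1, 1, 1, 1, 1, 1, 1, 1, 1, 1],
)

```text
time_s: 2.45
tcp_pos: [0.5801, -0.2157, 0.119]
eef_rot: [180.0, 0.0, -95.9]
contact_force: [-0.1, -0.4, -0.5]
gripper_width: 0.0877
gripper_force: 0.0
```

>>> jog_arm(
  travel=[
    [0, 0, 0.06],
    [0, 0, 0.118],
    [0, 0, 0.118],
    [-0.04, 0, 0.118],
    [-0.075, 0, 0.118],
    [-0.105, 0, 0.118],
    [-0.14, 0, 0.118],
    [-0.18, 0, 0.118],
    [-0.22, 0, 0.118],
    [-0.26, 0, 0.118],
  ],
  dr=[
    [0, 0, 0],
    [0, 0, 0],
    [0, 0, 0],
    [0, 0, 0],
    [0, 0, 0],
    [0, 0, 0],
    [0, 0, 0],
    [0, 0, 0],
    [0, 0, 0],
    [0, 0, 0],
  ],
  claw=[1, 1, 1, 1, 1, 1, 1, 1, 1, 1],
)

```text
time_s: 3.7
tcp_pos: [0.5919, -0.088, 0.061]
eef_rot: [180.0, -0.0, -96.1]
contact_force: [-0.4, -2.5, 2.7]
gripper_width: 0.0878
gripper_force: 1.5
```

```bash
python3 - <<'E'
from h import *
c=r.capture('top'); P=cloud(c); save(c,'push1.png')
q=trim(sel(P,.078,.091,.45,.715,-.25,.25)); print(rect(toS(q)), np.ptp(toS(q),axis=0)); s=r.get_state()
print(toS(s['tcp_pos']),s['tcp_pos'],s['contact_force'])
E
```

```text
(array([-0.0528, -0.0161]), 130, 82, 89.8) [0.08250574 0.1300695 ]
[-0.0017822  -0.09143509] [ 0.59241162 -0.08612799  0.06100089] [-0.20996699  2.24645825  1.57262502]
```

View pics/push1.png

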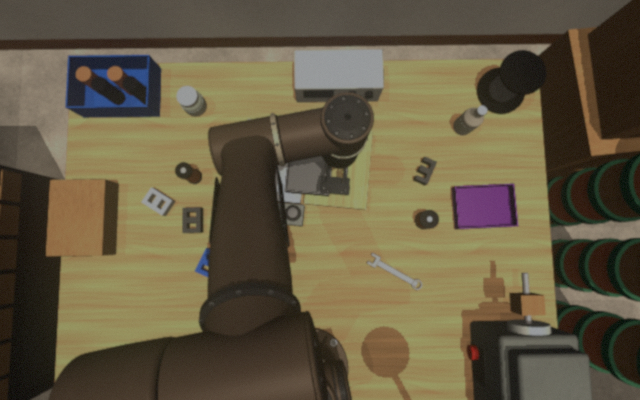

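>>> jog_arm(
  travel=[
    [-0.035, 0, 0],
    [-0.07, 0, 0],
    [-0.105, 0, 0],
    [-0.135, 0, 0],
    [-0.16, 0, 0],
    [-0.18, 0, 0],
    [-0.198, 0, 0],
    [-0.21, 0, 0],
    [-0.216, 0, 0],
    [-0.216, 0, 0],
  ],
  dr=[
    [0, 0, 0],
    [0, 0, 0],
    [0, 0, 0],
    [0, 0, 0],
    [0, 0, 0],
    [0, 0, 0],
    [0, 0, 0],
    [0, 0, 0],
    [0, 0, 0],
    [0, 0, 0],
  ],
  claw=[1, 1, 1, 1, 1, 1, 1, 1, 1, 1],
)

```text
time_s: 5.0
tcp_pos: [0.6035, 0.0181, 0.0612]
eef_rot: [-180.0, 0.0, -96.1]
contact_force: [-0.4, 0.4, 1.1]
gripper_width: 0.0877
gripper_force: 0.0
```

```bash
python3 - <<'E'
from h import *
c=r.capture('top'); P=cloud(c)
q=trim(sel(P,.078,.091,.45,.715,-.25,.25)); print(rect(toS(q)), toS(q).min(0),toS(q).max(0)); s=r.get_state()
print(toS(s['tcp_pos']),s['tcp_pos'],s['contact_force'])
E
```

```text
(array([-0.057 ,  0.0908]), 132, 77, -88.1) [-0.09380493  0.02572589] [-0.01645878  0.15651759]
[-0.00176482  0.0133028 ] [0.60355878 0.01801502 0.06120189] [0.63300174 0.27731616 0.57938142]
```

>>> jog_arm(
  travel=[
    [0.04, 0, 0],
    [0.06, 0, 0],
    [0.06, 0, -0.08],
    [0.06, 0, -0.08],
    [0.03, 0.11, -0.08],
    [-0.018, 0.22, -0.08],
    [-0.018, 0.296, -0.08],
    [-0.018, 0.296, -0.08],
    [-0.018, 0.296, -0.08],
    [-0.018, 0.296, -0.07],
  ],
  dr=[
    [0, 0, 0],
    [0, 0, 0],
    [0, 0, 0],
    [0, 0, 0],
    [0, 0, 0],
    [0, 0, 0],
    [0, 0, 0],
    [0, 0, 0],
    [0, 0, 0],
    [0, 0, 0],
  ],
  claw=[1, 1, 1, 0.5, 0, 0, 0, 0, 0, 0],
)

```text
time_s: 6.3
tcp_pos: [0.4582, 0.0426, 0.0961]
eef_rot: [-179.9, 0.0, -96.1]
contact_force: [-0.2, -0.2, -0.3]
gripper_width: 0.0234
gripper_force: 0.0
```

```bash
python3 - <<'E'
from mv import *
c=r.capture('top'); P=cloud(c); save(c,'tare.png')
q=trim(sel(P,.078,.091,.45,.715,-.25,.25)); print(rect(toS(q)), toS(q).min(0),toS(q).max(0)); s=r.get_state()
print(toS(s['tcp_pos']),s['tcp_pos'],s['contact_force'],s['gripper_width'])
E
```

```text
(array([0.0166, 0.0907]), 141, 130, -0.1) [-0.05389933  0.02557111] [0.08717571 0.15591607]
[-0.14955589  0.02191485] [0.45751966 0.04228318 0.0950849 ] [ 0.07367233 -1.28271869 -1.3625221 ] 0.019101953508570448
```

View pics/tare.png

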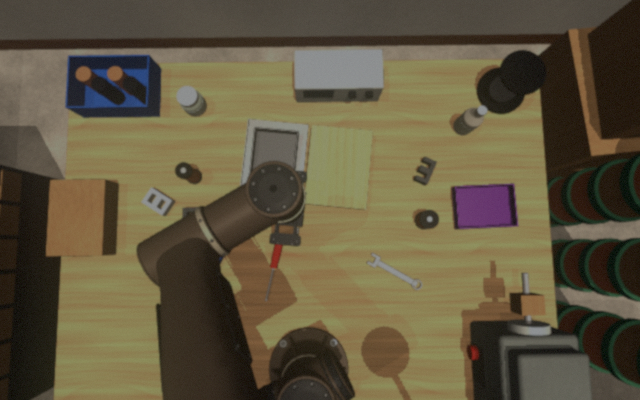

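>>> jog_arm(
  travel=[
    [0, 0, 0.03],
    [0, 0, 0.06],
    [0, 0, 0.08],
    [0, 0, 0.088],
    [0, 0, 0.092],
    [0, 0, 0.095],
    [0, 0, 0.098],
    [0, 0, 0.1],
    [0, 0, 0.1],
    [0, 0, 0.1],
  ],
  dr=[
    [0, 0, 0],
    [0, 0, 0],
    [0, 0, 0],
    [0, 0, 0],
    [0, 0, 0],
    [0, 0, 0],
    [0, 0, 0],
    [0, 0, 0],
    [0, 0, 0],
    [0, 0, 0],
  ],
  claw=[0, 0, 0, 0, 0, 0, 0, 0, 0, 0],
)

```text
time_s: 7.6
tcp_pos: [0.4571, 0.0424, 0.0463]
eef_rot: [-180.0, -0.0, -96.1]
contact_force: [-2.6, -2.5, 5.4]
gripper_width: 0.0004
gripper_force: 2.8
```

```bash
python3 - <<'E'
from mv import *
go([.4403,.3468,.15],1.6)
E
```

```text
travel [-0.6018  0.0978 -0.2074] dr_z -0.2713
```

>>> jog_arm(
  travel=[
    [0, 0, 0.003],
    [0, 0, 0.003],
    [0, 0, -0.08],
    [0, 0, -0.18],
    [-0.1, 0.02, -0.208],
    [-0.22, 0.04, -0.208],
    [-0.34, 0.06, -0.208],
    [-0.46, 0.08, -0.208],
    [-0.58, 0.098, -0.208],
    [-0.602, 0.098, -0.208],
  ],
  dr=[
    [0, 0, 0],
    [0, 0, 0],
    [0, 0, 0],
    [0, 0, -0.02],
    [0, 0, -0.05],
    [0, 0, -0.08],
    [0, 0, -0.11],
    [0, 0, -0.14],
    [0, 0, -0.17],
    [0, 0, -0.2],
  ],
  claw=[0, 0, 0, 0, 0.5, 1, 1, 1, 1, 1],
)

```text
time_s: 8.85
tcp_pos: [0.4401, 0.3514, 0.1498]
eef_rot: [-179.9, -0.0, -23.9]
contact_force: [0.3, -1.1, -0.2]
gripper_width: 0.0547
gripper_force: 0.0
```

```bash
python3 - <<'E'
from mv import *
s=r.get_state();print(s['tcp_pos'],s['eef_rot'])
c=r.capture('top'); P=cloud(c)
print('tray',tray(P)); q=trim(sel(P,.022,.036,.38,.5,.29,.40)); print('core',rect(q[:,:2]),len(q))
c=r.capture('side'); P=cloud(c)
q=trim(sel(P,.022,.036,.38,.5,.29,.40)); print('core side',rect(q[:,:2]),len(q))
go([.4403,.3468,.12],1.6)
E
```

```text
[0.44013402 0.35144514 0.1497862 ] [-1.79890916e+02 -9.46354863e-03 -2.38822468e+01]
tray (array([-0.0031,  0.091 ]), 181, 131, -0.0)
core (array([0.44  , 0.3374]), 75, 40, 3.7) 92
core side (array([0.4391, 0.3438]), 78, 63, 0.4) 197
travel [0.0023 0.0043 0.0591] dr_z -0.0716
```

>>> jog_arm(
  travel=[
    [0.003, 0.006, 0.05],
    [0.003, 0.006, 0.1],
    [0.003, 0.006, 0.14],
    [0.003, 0.006, 0.18],
    [0.003, 0.006, 0.24],
    [0.003, 0.006, 0.286],
    [0.003, 0.006, 0.286],
    [0.003, 0.006, 0.286],
    [0.003, 0.006, 0.286],
    [0.003, 0.006, 0.286],
  ],
  dr=[
    [0, 0, -0.0716],
    [0, 0, -0.0716],
    [0, 0, -0.0716],
    [0, 0, -0.0716],
    [0, 0, -0.0716],
    [0, 0, -0.0716],
    [0, 0, -0.0716],
    [0, 0, -0.0716],
    [0, 0, -0.0716],
    [0, 0, -0.0716],
  ],
  claw=[1, 1, 1, 1, 1, 1, 0.5, 0.3, 0.3, 0.3],
  newtons=25,
)

```text
time_s: 10.2
tcp_pos: [0.4409, 0.3446, 0.0081]
eef_rot: [-179.9, -0.1, 1.3]
contact_force: [-0.7, -0.7, 4.1]
gripper_width: 0.0538
gripper_force: 25.0
```

```bash
python3 - <<'E'
from mv import *
p=toW([-.045,.091]);print(p); go([*p,.16],-6.1)
E
```

```text
[0.56882482 0.09986664]
travel [ 0.2444  0.4953 -0.3038] dr_z 0.0206
```

>>> jog_arm(
  travel=[
    [0, 0, -0.06],
    [0, 0, -0.15],
    [0, 0, -0.25],
    [0.03, 0.06, -0.304],
    [0.08, 0.16, -0.304],
    [0.13, 0.26, -0.304],
    [0.18, 0.36, -0.304],
    [0.22, 0.45, -0.304],
    [0.244, 0.495, -0.304],
    [0.244, 0.495, -0.304],
  ],
  dr=[
    [0, 0, 0],
    [0, 0, 0],
    [0, 0, 0],
    [0, 0, 0.0206],
    [0, 0, 0.0206],
    [0, 0, 0.0206],
    [0, 0, 0.0206],
    [0, 0, 0.0206],
    [0, 0, 0.0206],
    [0, 0, 0.0206],
  ],
  claw=[0.3, 0.3, 0.3, 0.3, 0.3, 0.3, 0.3, 0.3, 0.3, 0.3],
)

```text
time_s: 11.45
tcp_pos: [0.5678, 0.0972, 0.1582]
eef_rot: [180.0, 0.1, -6.3]
contact_force: [-0.1, 0.4, -5.2]
gripper_width: 0.0539
gripper_force: 25.0
```

```bash
python3 - <<'E'
from mv import *
s=r.get_state(); print(toS(s['tcp_pos']),s['tcp_pos'],s['eef_rot'],s['contact_force'],s['gripper_width'])
c=r.capture('side'); save(c,'carry.png')
p=toW([-.045,.091]); go([*p,.065],-6.1)
E
```

```text
[-0.04569617  0.0882007 ] [0.56783513 0.09715717 0.15817696] [ 1.79960552e+02  1.08766025e-01 -6.26923583e+00] [-0.05067383  0.39539943 -5.16623027] 0.05393867821341281
travel [ 0.0022 -0.0037  0.1866] dr_z -0.0003
```

View pics/carry.png

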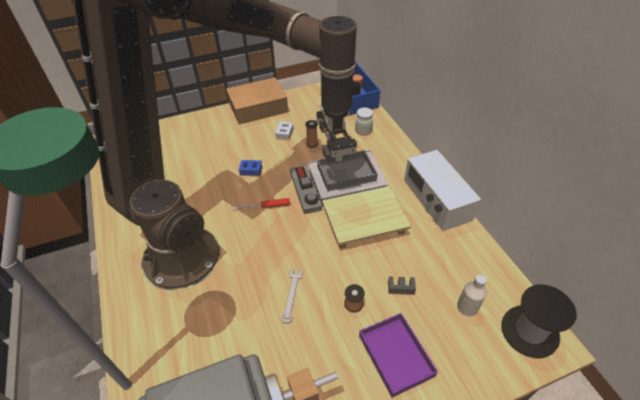

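>>> jog_arm(
  travel=[
    [0.002, -0.004, 0.05],
    [0.002, -0.004, 0.1],
    [0.002, -0.004, 0.14],
    [0.002, -0.004, 0.165],
    [0.002, -0.004, 0.175],
    [0.002, -0.004, 0.18],
    [0.002, -0.004, 0.184],
    [0.002, -0.004, 0.187],
    [0.002, -0.004, 0.188],
    [0.002, -0.004, 0.188],
  ],
  dr=[
    [0, 0, 0],
    [0, 0, 0],
    [0, 0, 0],
    [0, 0, 0],
    [0, 0, 0],
    [0, 0, 0],
    [0, 0, 0],
    [0, 0, 0],
    [0, 0, 0],
    [0, 0, 0],
  ],
  claw=[0.3, 0.3, 0.3, 0.3, 0.3, 0.3, 0.3, 0.3, 0.3, 0.3],
)

```text
time_s: 12.75
tcp_pos: [0.5695, 0.101, 0.0652]
eef_rot: [-180.0, -0.0, -6.1]
contact_force: [0.3, 0.7, -4.6]
gripper_width: 0.0538
gripper_force: 25.0
```

>>> jog_arm(
  travel=[
    [0, 0, 0.002],
    [0, 0, 0.004],
    [0, 0, 0.005],
    [0, 0, 0.006],
    [0, 0, 0.006],
    [0, 0, 0.006],
    [0, 0, 0.006],
    [0, 0, 0.006],
    [0, 0, 0.006],
    [0, 0, 0.006],
  ],
  dr=[
    [0, 0, 0],
    [0, 0, 0],
    [0, 0, 0],
    [0, 0, 0],
    [0, 0, 0],
    [0, 0, 0],
    [0, 0, 0],
    [0, 0, 0],
    [0, 0, 0],
    [0, 0, 0],
  ],
  claw=[0.3, 0.3, 0.3, 0.3, 0.3, 0.3, 0.3, 0.3, 0.3, 0.3],
)

```text
time_s: 14.0
tcp_pos: [0.5694, 0.101, 0.0621]
eef_rot: [180.0, -0.0, -6.1]
contact_force: [-1.4, -1.2, -1.8]
gripper_width: 0.0539
gripper_force: 25.0
```

>>> jog_arm(
  travel=[
    [0, 0, 0.001],
    [0, 0, 0.0015],
    [0, 0, 0.0015],
    [0, 0, 0.0015],
    [0, 0, 0.0015],
    [0, 0, -0.02],
    [0, 0, -0.08],
    [0, 0, -0.18],
    [0, 0, -0.2],
    [0, 0, -0.2],
  ],
  dr=[
    [0, 0, 0],
    [0, 0, 0],
    [0, 0, 0],
    [0, 0, 0],
    [0, 0, 0],
    [0, 0, 0],
    [0, 0, 0],
    [0, 0, 0],
    [0, 0, 0],
    [0, 0, 0],
  ],
  claw=[0.3, 0.3, 0.65, 0.72, 0.72, 0.72, 0.72, 0.72, 1, 1],
)

```text
time_s: 15.25
tcp_pos: [0.5699, 0.1013, 0.1634]
eef_rot: [-179.9, -0.1, -6.1]
contact_force: [0.1, 0.5, 0.0]
gripper_width: 0.0776
gripper_force: 0.0
```

```bash
python3 - <<'E'
from mv import *
s=r.get_state(); print(s['tcp_pos'],s['contact_force'])
c=r.capture('top'); P=cloud(c); save(c,'core.png')
q=trim(sel(P,.055,.072,.37,.5,-.42,-.29));print('spool',len(q),(q.max(0)+q.min(0))/2,np.ptp(q,axis=0))
go([.43,-.3565,.15],-6.1)
c=r.capture('side'); P=cloud(c)
q=trim(sel(P,.055,.072,.37,.5,-.42,-.29));print('spool',len(q),(q.max(0)+q.min(0))/2,np.ptp(q,axis=0))
q=toS(trim(sel(P,.078,.082,.5,.7,.03,.18))); 
E
```

```text
[0.56985301 0.10129483 0.16338509] [0.08517884 0.48126474 0.01462215]
spool 297 [ 0.43030699 -0.35728623  0.06131296] [0.05312816 0.05534384 0.01177024]
travel [-0.1799  0.9394  0.0242] dr_z 0.0001
spool 296 [ 0.43080688 -0.36009755  0.06110036] [0.05603439 0.05571617 0.01084969]
```

>>> jog_arm(
  travel=[
    [-0.02, 0.1, 0],
    [-0.05, 0.22, 0],
    [-0.07, 0.34, 0],
    [-0.1, 0.46, 0],
    [-0.12, 0.58, 0],
    [-0.14, 0.7, 0],
    [-0.16, 0.82, 0.01],
    [-0.179, 0.94, 0.024],
    [-0.179, 0.942, 0.024],
    [-0.179, 0.942, 0.024],
  ],
  dr=[
    [0, 0, 0],
    [0, 0, 0],
    [0, 0, 0],
    [0, 0, 0],
    [0, 0, 0],
    [0, 0, 0],
    [0, 0, 0],
    [0, 0, 0],
    [0, 0, 0],
    [0, 0, 0],
  ],
  claw=[1, 1, 1, 1, 1, 1, 1, 1, 1, 1],
)

```text
time_s: 16.6
tcp_pos: [0.4298, -0.3578, 0.1487]
eef_rot: [-180.0, 0.1, -6.2]
contact_force: [-0.4, 1.0, -0.5]
gripper_width: 0.0881
gripper_force: 0.0
```

```bash
python3 - <<'E'
from mv import *
s=r.get_state(); print(s['tcp_pos'],s['eef_rot'])
c=r.capture('top'); P=cloud(c); save(c,'core2.png'); print('tray',tray(P))
q=toS(trim(sel(P,.078,.0845,.5,.7,.03,.18))); q=q[(abs(q[:,0]+.003)<.083)&(abs(q[:,1]-.091)<.058)]; print('core in scale',rect(q),len(q))
go([.4305,-.358,.02],-6.1)
cv2.imwrite('pics/crop.png',cv2.resize(c['pixels'][100:240,220:390,::-1],None,fx=4,fy=4))
E
```

```text
[ 0.42977679 -0.35783343  0.14872155] [-1.79953174e+02  1.37479349e-01 -6.15064979e+00]
tray (array([-0.003 ,  0.0909]), 181, 131, -0.2)
core in scale (array([-0.045 ,  0.0931]), 77, 54, -0.5) 286
travel [0.0005 0.0014 0.2584] dr_z 0.0001
```

View pics/crop.png

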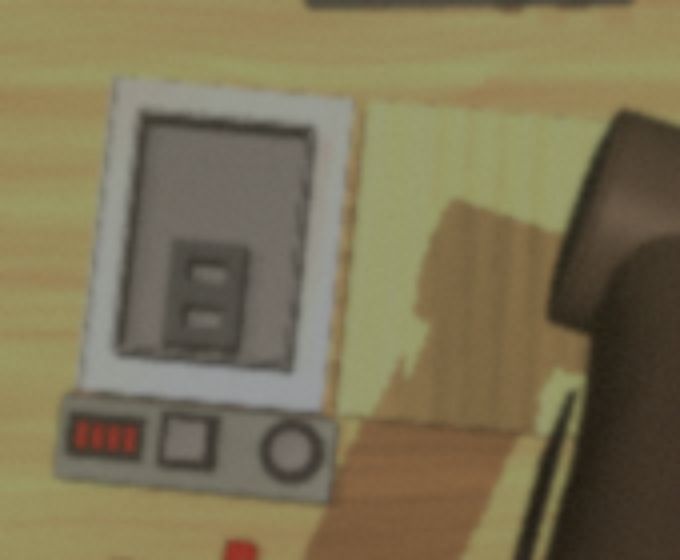

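The crop shows the tray centred on the pan, with the core flat in its near half at about (205,290). The display is lit after taring. Next is the spool.

>>> jog_arm(
  travel=[
    [0, 0.001, 0.1],
    [0, 0.001, 0.2],
    [0, 0.001, 0.256],
    [0, 0.001, 0.256],
    [0, 0.001, 0.256],
    [0, 0.001, 0.256],
    [0, 0.001, 0.256],
    [0, 0.001, 0.256],
    [0, 0.001, 0.256],
    [0, 0.001, 0.256],
  ],
  dr=[
    [0, 0, 0],
    [0, 0, 0],
    [0, 0, 0],
    [0, 0, 0],
    [0, 0, 0],
    [0, 0, 0],
    [0, 0, 0],
    [0, 0, 0],
    [0, 0, 0],
    [0, 0, 0],
  ],
  claw=[1, 1, 1, 1, 0.6, 0.3, 0.3, 0.3, 0.3, 0.3],
  newtons=25,
)

```text
time_s: 17.9
tcp_pos: [0.431, -0.3586, 0.0229]
eef_rot: [180.0, -0.1, -6.1]
contact_force: [-0.9, 2.4, 6.7]
gripper_width: 0.0554
gripper_force: 25.0
```

```bash
python3 - <<'E'
from mv import *
s=r.get_state(); print(s['tcp_pos'],s['gripper_width'],s['contact_force'])
p=toW([.046,.091]);print(p); go([*p,.17],-6.1)
E
```

```text
[ 0.43096323 -0.35862134  0.02285592] 0.055388896510653304 [-0.92500385  2.4312706   6.72192848]
[0.65930958 0.09019661]
travel [ 0.3593 -0.9409 -0.2943] dr_z 0.0001
```

>>> jog_arm(
  travel=[
    [0, 0, -0.06],
    [0, 0, -0.16],
    [0.02, -0.05, -0.25],
    [0.06, -0.16, -0.294],
    [0.1, -0.28, -0.294],
    [0.15, -0.4, -0.294],
    [0.19, -0.51, -0.294],
    [0.23, -0.62, -0.294],
    [0.27, -0.72, -0.294],
    [0.31, -0.82, -0.294],
  ],
  dr=[
    [0, 0, 0],
    [0, 0, 0],
    [0, 0, 0],
    [0, 0, 0],
    [0, 0, 0],
    [0, 0, 0],
    [0, 0, 0],
    [0, 0, 0],
    [0, 0, 0],
    [0, 0, 0],
  ],
  claw=[0.3, 0.3, 0.3, 0.3, 0.3, 0.3, 0.3, 0.3, 0.3, 0.3],
)

```text
time_s: 19.15
tcp_pos: [0.6278, 0.0346, 0.1681]
eef_rot: [180.0, 0.1, -6.1]
contact_force: [-0.4, -0.9, -3.8]
gripper_width: 0.056
gripper_force: 25.0
```

>>> jog_arm(
  travel=[
    [0.02, -0.05, 0],
    [0.035, -0.09, 0],
    [0.049, -0.121, 0],
    [0.049, -0.121, 0],
    [0.049, -0.121, 0],
    [0.049, -0.121, 0.05],
    [0.049, -0.121, 0.08],
    [0.049, -0.121, 0.08],
    [0.049, -0.121, 0.08],
    [0.049, -0.121, 0.08],
  ],
  dr=[
    [0, 0, 0],
    [0, 0, 0],
    [0, 0, 0],
    [0, 0, 0],
    [0, 0, 0],
    [0, 0, 0],
    [0, 0, 0],
    [0, 0, 0],
    [0, 0, 0],
    [0, 0, 0],
  ],
  claw=[0.3, 0.3, 0.3, 0.3, 0.3, 0.3, 0.3, 0.3, 0.3, 0.3],
)

```text
time_s: 20.4
tcp_pos: [0.6594, 0.0907, 0.1301]
eef_rot: [-180.0, -0.1, -6.1]
contact_force: [-0.3, 0.7, -4.2]
gripper_width: 0.0555
gripper_force: 25.0
```

```bash
python3 - <<'E'
from mv import *
s=r.get_state(); print(s['tcp_pos'],toS(s['tcp_pos']),s['eef_rot'],s['gripper_width'],s['contact_force'])
c=r.capture('side'); cv2.imwrite('pics/sp.png',cv2.resize(c['pixels'][90:240,270:430,::-1],None,fx=3.5,fy=3.5))
p=toW([.046,.091]); go([*p,.079],-6.1)
E
```

```text
[0.65937679 0.09065413 0.13005155] [0.04601822 0.09146207] [-1.79965310e+02 -8.04680161e-02 -6.05995279e+00] 0.05553995073529115 [-0.29876628  0.73345988 -4.20362713]
travel [0.0002 0.001  0.1019] dr_z 0.0001
```

View pics/sp.png

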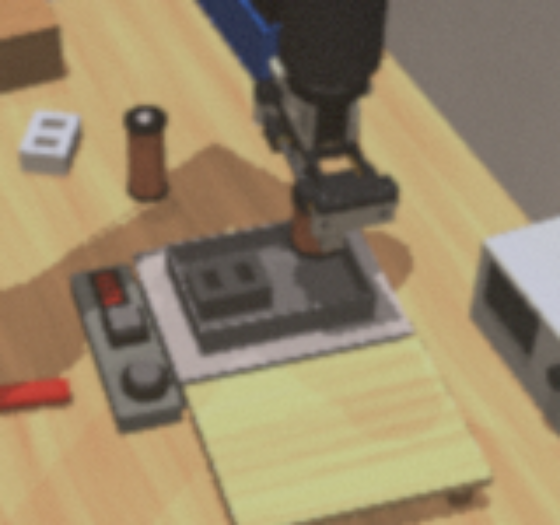

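>>> jog_arm(
  travel=[
    [0, 0.001, 0.04],
    [0, 0.001, 0.075],
    [0, 0.001, 0.09],
    [0, 0.001, 0.097],
    [0, 0.001, 0.101],
    [0, 0.001, 0.104],
    [0, 0.001, 0.106],
    [0, 0.001, 0.107],
    [0, 0.001, 0.107],
    [0, 0.001, 0.107],
  ],
  dr=[
    [0, 0, 0],
    [0, 0, 0],
    [0, 0, 0],
    [0, 0, 0],
    [0, 0, 0],
    [0, 0, 0],
    [0, 0, 0],
    [0, 0, 0],
    [0, 0, 0],
    [0, 0, 0],
  ],
  claw=[0.3, 0.3, 0.3, 0.3, 0.3, 0.3, 0.3, 0.3, 0.3, 0.3],
)

```text
time_s: 21.7
tcp_pos: [0.659, 0.0901, 0.0759]
eef_rot: [-180.0, -0.0, -6.1]
contact_force: [-1.1, 0.7, -1.3]
gripper_width: 0.0558
gripper_force: 25.0
```

>>> jog_arm(
  travel=[
    [0, 0, 0.001],
    [0, 0, 0.0016],
    [0, 0, 0.0016],
    [0, 0, 0.0016],
    [0, 0, 0.0016],
    [0, 0, -0.02],
    [0, 0, -0.08],
    [0, 0, -0.16],
    [0, 0, -0.2],
    [0, 0, -0.2],
  ],
  dr=[
    [0, 0, 0],
    [0, 0, 0],
    [0, 0, 0],
    [0, 0, 0],
    [0, 0, 0],
    [0, 0, 0],
    [0, 0, 0],
    [0, 0, 0],
    [0, 0, 0],
    [0, 0, 0],
  ],
  claw=[0.3, 0.3, 0.68, 0.74, 0.74, 0.74, 0.74, 0.74, 0.74, 0.74],
)

```text
time_s: 22.95
tcp_pos: [0.66, 0.0904, 0.1786]
eef_rot: [-179.9, -0.2, -6.1]
contact_force: [0.4, -0.2, -1.0]
gripper_width: 0.0646
gripper_force: 0.0
```

```bash
python3 - <<'E'
from mv import *
s=r.get_state(); print(s['tcp_pos'],s['contact_force'])
p=toW([-.150,.100]);print(p); go([*p,.15],-96.1)
E
```

```text
[0.65998795 0.09039614 0.17856611] [ 0.35473968 -0.19922759 -1.01388239]
[0.46537572 0.11997341]
travel [-0.3933 -0.0178  0.0571] dr_z 0.2501
```

>>> jog_arm(
  travel=[
    [-0.08, 0, 0],
    [-0.18, -0.01, 0],
    [-0.28, -0.018, 0],
    [-0.36, -0.018, 0.03],
    [-0.393, -0.018, 0.06],
    [-0.393, -0.018, 0.12],
    [-0.393, -0.018, 0.16],
    [-0.393, -0.018, 0.16],
    [-0.393, -0.018, 0.16],
    [-0.393, -0.018, 0.16],
  ],
  dr=[
    [0, 0, 0],
    [0, 0, 0],
    [0, 0, 0],
    [0, 0, 0],
    [0, 0, 0],
    [0, 0, 0],
    [0, 0, 0],
    [0, 0, 0],
    [0, 0, 0],
    [0, 0, 0],
  ],
  claw=[0.74, 0.74, 0.4, 0, 0, 0, 0, 0, 0, 0],
)

```text
time_s: 24.2
tcp_pos: [0.4649, 0.12, 0.0964]
eef_rot: [-179.9, -0.1, -6.1]
contact_force: [0.0, -0.1, 0.4]
gripper_width: 0.0006
gripper_force: 0.0
```

```bash
python3 - <<'E'
from mv import *
s=r.get_state(); print(s['tcp_pos'],toS(s['tcp_pos']),s['gripper_width'])
c=r.capture('top'); P=cloud(c); print('tray',tray(P)); 
q=sel(P,.105,.125,.62,.72,.04,.14); print('spool',len(q),(q.max(0)+q.min(0))/2,np.ptp(q,axis=0),toS((q.max(0)+q.min(0))/2))
cv2.imwrite('pics/both.png',cv2.resize(c['pixels'][100:240,220:390,::-1],None,fx=4,fy=4))
E
```

```text
[0.46485131 0.12001054 0.096355  ] [-0.15052538  0.0999812 ] 0.0006472146002132595
tray (array([-0.0036,  0.0903]), 181, 130, 0.4)
spool 306 [0.65789924 0.09172913 0.11325002] [0.05406565 0.05403277 0.01115721] [0.0444348  0.09237398]
```

View pics/both.png

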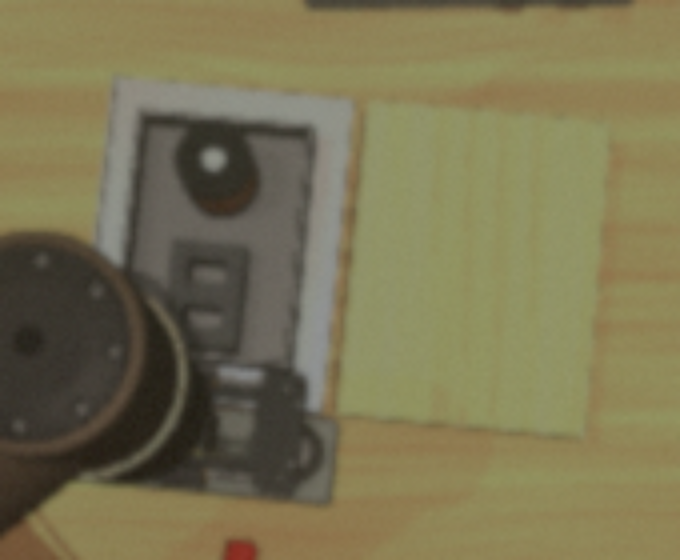

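>>> jog_arm(
  travel=[
    [0, 0, 0.04],
    [0, 0, 0.075],
    [0, 0, 0.086],
    [0, 0, 0.092],
    [0, 0, 0.096],
    [0, 0, 0.1],
    [0, 0, 0.102],
    [0, 0, 0.104],
    [0, 0, 0.104],
    [0, 0, 0.104],
  ],
  dr=[
    [0, 0, 0],
    [0, 0, 0],
    [0, 0, 0],
    [0, 0, 0],
    [0, 0, 0],
    [0, 0, 0],
    [0, 0, 0],
    [0, 0, 0],
    [0, 0, 0],
    [0, 0, 0],
  ],
  claw=[0, 0, 0, 0, 0, 0, 0, 0, 0, 0],
)

```text
time_s: 25.5
tcp_pos: [0.4645, 0.1197, 0.0456]
eef_rot: [-180.0, -0.1, -6.0]
contact_force: [-11.1, -1.5, 26.1]
gripper_width: 0.0004
gripper_force: 13.1
```

>>> jog_arm(
  travel=[
    [0, 0, 0.002],
    [0, 0, 0.002],
    [0, 0, -0.03],
    [0, 0, -0.1],
    [0, 0, -0.2],
    [0, 0, -0.25],
    [0, 0, -0.25],
    [0, 0, -0.25],
    [0, 0, -0.25],
    [0, 0, -0.25],
  ],
  dr=[
    [0, 0, 0],
    [0, 0, 0],
    [0, 0, 0],
    [0, 0, 0],
    [0, 0, 0],
    [0, 0, 0],
    [0, 0, 0],
    [0, 0, 0],
    [0, 0, 0],
    [0, 0, 0],
  ],
  claw=[0, 0, 0, 0, 0, 0, 0, 0, 0, 0],
)

```text
time_s: 26.75
tcp_pos: [0.4641, 0.1196, 0.1678]
eef_rot: [179.9, 0.1, -6.1]
contact_force: [0.7, -0.2, 0.3]
gripper_width: 0.0005
gripper_force: 0.0
```

```bash
python3 - <<'E'
from h import *
print(r.close_job())
E
```

```text
the job is handed in; nothing more can be done
None
```

I pushed the tray onto the pan and tared the scale. I then set the core and the short spool in the tray, pressed record to its stop, and handed in the job after about 27 s of robot time. No verdict came back.

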